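# Open the combination padlock and hold it up off the hasp

### The job

Turn the dial of the padlock on the strongbox, click by click, until its white line stands at the red mark beside the shackle, then pull the shackle all the way out. Then take the lock by its body, lift it up off the hasp and hold it well clear, at least 10 cm above the lid, level, dial up and shackle still open: the program finishes while holding it still in the gripper. Do not disturb the loose things round about.

Things in the scene. Friction and masses are not known exactly. Their poses are not given: they have to be found in the camera images.
- strongbox: Low grey and blue strongbox, 170 x 130 mm, fixed to the bench, lid at 60 mm, always shut. Origin: centre of its underside. On the lid, centred 20 mm along its +x, is the lock's cradle: a 12 mm high pad, 36 mm wide, and four corner stops 26 mm high that keep the lock from turning or sliding (1 mm play); along each long side of the lock 52 mm (x) is free for a finger.
- staple (a point): Middle of the top bar of the fixed brass staple: inverted U of 6 mm bar across the box (y), posts 24 mm apart, top 39 mm above the lid, 41.5 mm from the lock's centre along -x. Its bar passes 3 mm above one shackle leg, so the shut lock cannot be lifted; with the shackle out 17 mm or more that leg is clear of it and the lock lifts straight up.
- lock_center (a point): Centre of the dark steel padlock body, 68 (x) x 54 (y) x 28 (z) mm, about 0.4 kg, lying on the pad, dial up, its centre 26 mm above the lid. x, y as the strongbox's; the shackle leaves its -x face. Grip its two sides, 54 mm apart along y, from above; the dial's grip stands up to 22.5 mm above the body, within 23 mm of the middle.
- dial_grip (a point): Point on the dial's upright axis, which passes through the lock's centre, 28 mm above that centre, at the height to grip. The black dial has a bar grip 40 mm long, 12 mm wide, reaching from 19 to 36 mm above the lock's centre. This frame turns with the dial: x along the bar, y across it. The white line marks the bar's -x end.
- lock_dial (a joint): Turn of the dial, rad, anticlockwise seen from above positive; 0 = white line at the red mark, bar along the lock's x. It clicks every 20 degrees (0.349 rad); about 0.1 N m takes it over a click; let go, it settles in the nearest notch. Stops at -1.9 and 1.0. It starts two to four clicks from the mark on the negative side. Only at 0 can the shackle come out.
- shackle_grip (a point): Midway between the two straight legs of the steel U shackle, at the height of the lock's centre and, when shut, 62 mm from it along the lock's -x; moves with the shackle. Bar 8 mm round; the legs measure 36 mm over their outsides (y); the bow ends 28 mm farther along -x. Pinch both legs from outside (along y), or the bow.
- lock_shackle (a joint): How far the shackle is pulled out, m: 0 = shut, 0.020 = fully out (towards the lock's -x). Stiff sliding (about 2 N): it stays where it is left.
- tape_measure: Bystander: yellow tape measure, 36 x 70 x 63 mm, on the bench left of the strongbox. Origin: centre of its underside.
- elbow: Bystander: grey plastic pipe elbow, 62 x 62 x 41 mm, lying on the bench left of the strongbox. Origin: centre of its underside.
- jar: Bystander: clear jar with red lid, 62 mm wide, 86 mm high, on the bench right of the strongbox. Origin: centre of its underside.
- tape_roll: Bystander: small roll of black tape, 62 x 59 x 19 mm, lying on the bench right of the strongbox. Origin: centre of its underside.

How it is judged:
On the way, in this order (a step that is already met when the one before it is completed fails the run):
1. the dial stands at the mark, within 0.12 rad, shackle still shut (under 4 mm) (value of joint lock_dial between -0.12 and 0.12 rad and value of joint lock_shackle below 0.004 m), for 0.2 s.
2. the shackle is pulled out at least 17 mm while the lock still lies in its cradle (value of joint lock_shackle above 0.017 m and height (world z) of lock_center below 0.1 m), for 0.2 s.
At the end, for the whole second after the job is handed in: The gripper holds the lock still (under 3 cm/s, finger force over 1 N), its centre at least 0.16 m above the bench, that is 10 cm above the lid, level within 0.35 rad with the dial up, shackle out at least 15 mm, not touching the strongbox (z of lock_center in the frame of strongbox above 0.16 m and value of joint lock_shackle above 0.015 m and angle between lock_center's own z axis and vertical below 0.35 rad and contact force between the fingers and lock above 1 N and contact force between lock and strongbox below 0.1 N and linear speed of lock below 0.03 m/s); the arm keeps its last pose, push and grip.
It fails at once if a bystander is disturbed (moved more than 3 cm) (distance of any of tape_measure, elbow, jar, tape_roll from where it was at the start of the episode above 0.03 m).
It also fails if it takes over 45 s, if anything falls off the work surface, if the arm or the gripper's body presses on something with over 40 N, if the wrist force passes 120 N, or if a joint passes its speed limit or range.

### The arm

A 7-joint arm with a two-finger parallel gripper is mounted at the origin on a cart in front of the work surface, level with it; the furniture and walls round the work are solid. World frame = base frame: x ahead of the robot, y to its left, z up, the work surface at z = 0. Lengths are in m, angles in rad, forces in N, time in s.
With the tool pointing down it reaches from about 0.4 to 0.85 m from the base axis. Payload 10.4 kg.
Tool frame: the origin (TCP) lies at the very end of the fingers, on their centre line; the grasp point (between the pads) lies 19 mm behind it; x points along the fingers, y is the direction in which the jaws open and shut, and the axes are right-handed (so a half turn about x gives the same grasp; the last joint's range is limited). The gripper opens to 85 mm and grips with 20 to 120 N. Pads are 22 mm wide; open, the fingers measure 114 mm over their backs; the gripper's body (76 mm by 85 mm) begins 54 mm behind the grasp point. The pads swing forward as they close: fully open they stand 13 mm farther back than shut.
Start: joints at [-1.328, 0.332, -0.065, 1.46, 0.022, 1.35, -0.088], TCP at [0.164, 0.603, 0.231] pointing down, gripper open.
Joint ranges: [-2.6, 2.6], [-0.5, 2.12], [-1.47, 1.34], [0.16, 2.42], [-1.27, 4.41], [0.06, 2.06], [-2.6, 2.6]. Speed limits (rad/s): [2.22, 2.22, 2.79, 2.79, 3.14, 3.14, 3.14].

### API

Orientations are given as a unit quaternion [x, y, z, w].
In Python, from workcell import monitor, camera, ticket, regions_of gives the robot as it stands.
- The arm moves only by the tool step_arm, never from a script. Its argument "increments" is a list of rows, each a list of 5 numbers: the finger opening in m, from 0 to 0.0854, then the shift along the world's x, y, z in m, then the turn about the world's z in rad. A call has 1 to 12 rows; each row shifts and turns the commanded pose from where the row before left it; what a row does not reach is not made up. A row lasts 1/12 s, in which the tool goes at most 41.7 mm and 7.16 degrees, less where a joint would pass 70% of its speed; a pose out of reach is approached as far as the arm can. A call with a gripper value outside its range is refused whole. The fingers move at their own pace and stop on an object; "force" is the grip in N (left out, the last holds). Time passes only in rows, so rows that do not move let the fingers close. It gives the time, the measured TCP pose, the force and the opening at its end, in the units of the state.
- monitor.get_obs(): the state, without advancing time (a new reading comes with each control period).
- camera(name): name is "scene" or "top" or "wrist"; returns a dict with "color" (400x640x3 uint8, red, green, blue), "range_z" (400x640 float32, m along the optical axis (not along the pixel's ray), 0 where there is no reading), "fx", "fy", "cx", "cy" (pixels), "k1" (the pictures are not rectified: a ray, as slopes to the right and down, at radius r is drawn at 1 + k1 r^2 times it, then the intrinsics apply), "cam_to_world" (4x4, takes a point from camera to world coordinates). Camera axes: x right, y up, looking along -z (the intrinsics and any distortion apply to the point x, -y, -z); pixel columns grow to the right and rows downward; lengths in m; the calibration is good to about 2 mm. A picture is of the moment at which its call begins.
- ticket.hand_in(): hands the job in, once; it reports no verdict.
Trained networks look in a picture, given as the dict that the camera call returned (one of the last four; its "shot" number tells which), for a name from the list of things; names that differ only in an ending like _2 or _b are one class to them, and where a whole thing is asked for, a point or a joint stands for the part that bears it (a point fixed in the world has none). Each returns a list of dicts, best first, with "p" (0 to 1); they miss things now and then, are a little off and sometimes report something else, mostly with a low value. They report only what shows in the picture. A call takes as long as a camera call.
- regions_of(picture, query): "region" (400x640 bool, what is visible of it) and "centre" ([row, column] in pixels, amid what is visible of it).
The state is a dict: "clock": time; "joint_pos": joint angles; "joint_velocities": joint speeds; "tau": joint torques, N m; "position": TCP position; "ee_rot": TCP orientation; "ft_force": force on the tool from outside, world axes, zero at the start; "torque": the same for the moment, N m; "grip_width": opening from 0.0 (shut) to 1.0 (fully open).
Only numpy, scipy, OpenCV 4.12 (cv2) and the standard library are available. Lean on these libraries where they do the work, as an engineer would, in place of code of your own. Each camera call takes 0.05 s, during which the arm holds its last target. There are 200 camera calls.

## Working session

There is one attempt and no reset: what is moved stays moved. The work goes in short steps, Python scripts to look and compute and a tool call to move; the robot and the scene stay as the last step left them, time stands still between calls to the robot, and variables do not carry over. Pictures are saved under pics/ and viewed, about 8 in all and at most 12, crops included, and the job is handed in when it is done.

Besides the shell and the picture viewer there is one more tool, called after ">>>" as a command line: name --pt "numbers of a row" for each row, then --argument value for the rest. step_arm: Moves the arm, as the interface text tells. Its arguments: {"type":"object","properties":{"increments":{"type":"array"},"force":{"type":"number"}},"required":["increments"]}

```bash
mkdir -p pics
cat > h.py <<'E'
import numpy as np, cv2
from workcell import monitor, camera, ticket, regions_of
def px2w(c,u,v,z=None,d=None):
    "pixel -> world, by depth d along axis or at world height z"
    x=(u-c['cx'])/c['fx']; y=(v-c['cy'])/c['fy']
    K=np.eye(3); p=cv2.undistortPoints(np.array([[[x,y]]],float),K,np.array([c['k1'],0,0,0],float))[0,0]
    T=np.array(c['cam_to_world']); r=T[:3,:3]@np.array([p[0],-p[1],-1]); o=T[:3,3]
    t=d if d is not None else (z-o[2])/r[2]
    return o+t*r
def w2px(c,P):
    T=np.array(c['cam_to_world']); q=T[:3,:3].T@(np.array(P)-T[:3,3])
    x,y=q[0]/-q[2],-q[1]/-q[2]; f=1+c['k1']*(x*x+y*y)
    return np.array([c['fx']*x*f+c['cx'],c['fy']*y*f+c['cy']])
def cloud(c,m):
    v,u=np.nonzero(m&(c['range_z']>0))
    pts=np.stack([(u-c['cx'])/c['fx'],(v-c['cy'])/c['fy']],-1)[:,None].astype(float)
    p=cv2.undistortPoints(pts,np.eye(3),np.array([c['k1'],0,0,0],float))[:,0]
    d=c['range_z'][v,u]; T=np.array(c['cam_to_world'])
    return np.c_[p[:,0]*d,-p[:,1]*d,-d]@T[:3,:3].T+T[:3,3]
def save(c,n): cv2.imwrite('pics/'+n+'.png',c['color'][:,:,::-1])
E
python3 - <<'E'
from h import *
s=monitor.get_obs(); print({k:np.round(v,3) for k,v in s.items()})
c=camera('top'); save(c,'top0')
print(np.round(c['cam_to_world'],3), c['fx'])
for q in ['strongbox','lock_center','dial_grip','shackle_grip','lock_dial','tape_measure','elbow','jar','tape_roll']:
    for r in regions_of(c,q)[:2]:
        P=cloud(c,r['region']); print(q,round(r['p'],2),np.round(r['centre']),r['region'].sum(),np.round(np.median(P,0),3) if len(P) else '',np.round(P.max(0),3) if len(P) else '',np.round(P.min(0),3) if len(P) else '')
E
```

```text
{'clock': np.float64(0.0), 'joint_pos': array([-1.328,  0.333, -0.065,  1.461,  0.022,  1.35 , -0.089]), 'joint_velocities': array([ 0.   ,  0.   , -0.002, -0.001, -0.001,  0.001, -0.   ]), 'tau': array([-0.0000e+00, -6.2542e+01,  4.9000e-02, -3.9162e+01,  1.6000e-02,
        1.0000e-02, -0.0000e+00]), 'position': array([0.164, 0.603, 0.231]), 'ee_rot': array([ 0.093,  0.701, -0.094,  0.701]), 'ft_force': array([0.444, 0.747, 0.057]), 'torque': array([-0.017, -0.028, -0.007]), 'grip_width': np.float64(1.001)}
[[ 0.023  0.988 -0.15   0.4  ]
 [-1.     0.021 -0.015 -0.315]
 [-0.012  0.151  0.988  0.987]
 [ 0.     0.     0.     1.   ]] 386.0909657763298
strongbox 0.73 [205. 316.] 3005 [ 0.548 -0.29   0.06 ] [ 0.683 -0.201  0.102] [ 0.464 -0.388 -0.005]
lock_center 0.78 [190. 318.] 854 [ 0.574 -0.297  0.1  ] [ 0.625 -0.256  0.126] [ 0.501 -0.339  0.059]
dial_grip 0.79 [187. 319.] 261 [ 0.581 -0.303  0.108] [ 0.606 -0.282  0.126] [ 0.563 -0.325  0.102]
shackle_grip 0.6 [212. 305.] 169 [ 0.525 -0.275  0.089] [ 0.558 -0.26   0.094] [ 0.503 -0.3    0.059]
lock_dial 0.8 [185. 319.] 243 [ 0.581 -0.303  0.108] [ 0.604 -0.282  0.126] [ 0.565 -0.322  0.102]
lock_dial 0.23 [187. 318.] 856 [ 0.575 -0.297  0.1  ] [ 0.634 -0.258  0.126] [ 0.501 -0.339  0.058]
tape_measure 0.67 [202. 210.] 472 [ 0.546 -0.039  0.056] [0.575 0.003 0.068] [ 0.53  -0.067 -0.001]
tape_measure 0.57 [202. 314.] 2940 [ 0.548 -0.288  0.06 ] [ 0.683 -0.205  0.102] [ 0.464 -0.383 -0.005]
elbow 0.67 [226. 203.] 504 [ 0.482 -0.008  0.036] [0.511 0.04  0.045] [ 0.457 -0.052  0.004]
jar 0.75 [213. 433.] 606 [ 0.527 -0.565  0.085] [ 0.558 -0.543  0.091] [ 0.5   -0.597  0.015]
tape_roll 0.73 [225. 400.] 311 [ 0.507 -0.494  0.019] [ 0.537 -0.465  0.024] [ 0.478 -0.522 -0.002]
```

Run:
```python
from h import *
c=camera('scene'); save(c,'scene0')
```

```text
(no output)
```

View pics/top0.png

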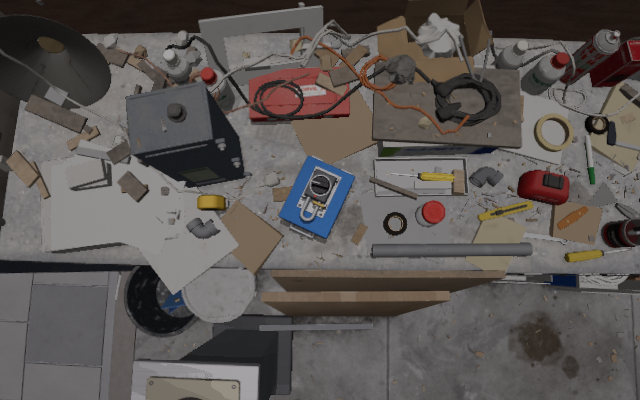

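View pics/scene0.png

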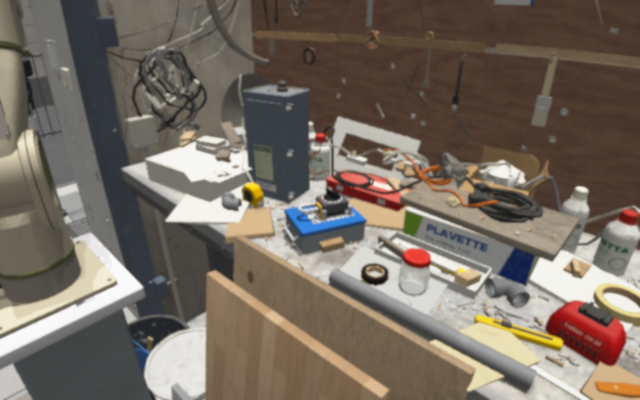

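Run:
```python
from h import *
from scipy.spatial.transform import Rotation as R
s=monitor.get_obs(); print(np.round(R.from_quat(s['ee_rot']).as_matrix(),3))
c=camera('top'); r=regions_of(c,'strongbox')[0]['region']
P=cloud(c,cv2.dilate(r.astype(np.uint8),np.ones((9,9)))>0); P=P[(abs(P[:,2]-.06)<.006)]
print(cv2.minAreaRect((P[:,:2]*1000).astype(np.float32)), P[:,2].mean())
# tall stuff heights
A=cloud(c,np.ones((400,640),bool)); 
for a in range(-40,80,10):
    t=np.arctan2(A[:,1],A[:,0])*57.3; d=np.hypot(A[:,0],A[:,1]); m=(abs(t-a)<6)
    print(a,[ round(float(np.percentile(A[m&(abs(d-q)<.05)][:,2],99)),2) if (m&(abs(d-q)<.05)).any() else None for q in (.3,.4,.5,.6,.7,.8)])
im=cv2.resize(c['color'][150:250,260:380,::-1],None,fx=5,fy=5,interpolation=cv2.INTER_CUBIC); cv2.imwrite('pics/crop0.png',im)
```

```text
[[-0.     0.263  0.965]
 [ 0.     0.965 -0.263]
 [-1.     0.    -0.   ]]
((569.1149291992188, -295.70391845703125), (130.0869903564453, 175.2815704345703), 66.15711975097656) 0.06032077346246963
-40 [-0.16, 0.01, 0.04, 0.07, 0.02, 0.09]
-30 [-0.05, 0.04, 0.04, 0.11, 0.12, 0.11]
-20 [-0.05, 0.02, 0.02, 0.1, 0.1, 0.06]
-10 [-0.58, 0.01, 0.06, 0.32, 0.34, 0.11]
0 [0.0, 0.01, 0.09, 0.32, 0.34, 0.15]
10 [0.01, 0.09, 0.09, 0.32, 0.32, 0.09]
20 [-0.58, 0.09, 0.09, 0.13, 0.13, 0.09]
30 [-0.58, 0.0, 0.09, 0.13, 0.13, 0.1]
40 [-0.58, -0.54, 0.09, 0.09, 0.1, 0.1]
50 [-0.58, -0.54, -0.0, 0.0, 0.01, 0.0]
60 [-0.66, -0.58, -0.78, -0.66, -0.0, -0.87]
70 [-0.66, -0.66, -0.66, -0.66, -0.86, -0.88]
```

View pics/crop0.png

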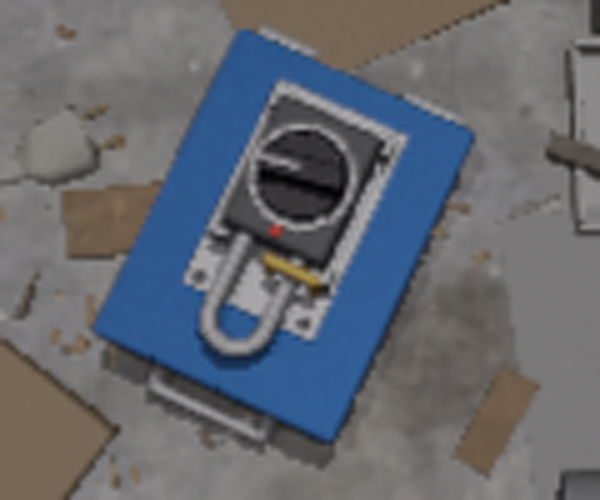

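>>> step_arm --pt "0.0854 -0.006 -0.021 0.021 0" --pt "0.0854 -0.006 -0.021 0.021 0" --pt "0.0854 -0.006 -0.021 0.021 0" --pt "0.0854 -0.006 -0.021 0.021 0" --pt "0.0854 -0.006 -0.021 0.021 0" --pt "0.0854 -0.006 -0.021 0.021 0" --pt "0.0854 -0.006 -0.021 0.021 0" --pt "0.0854 -0.006 -0.021 0.021 0" --pt "0.0854 0.034 -0.018 0 -0.06" --pt "0.0854 0.034 -0.018 0 -0.06" --pt "0.0854 0.034 -0.018 0 -0.06" --pt "0.0854 0.034 -0.018 0 -0.06"

```text
clock: 1.65
position: [0.2534, 0.3618, 0.3998]
ee_rot: [0.178, 0.684, -0.177, 0.684]
ft_force: [-0.1, 0.6, 0.1]
grip_width: 1.002
```

>>> step_arm --pt "0.0854 0.026 -0.029 0 -0.06" --pt "0.0854 0.026 -0.029 0 -0.06" --pt "0.0854 0.026 -0.029 0 -0.06" --pt "0.0854 0.026 -0.029 0 -0.06" --pt "0.0854 0.026 -0.029 0 -0.06" --pt "0.0854 0.026 -0.029 0 -0.06" --pt "0.0854 0.008 -0.038 0 -0.06" --pt "0.0854 0.008 -0.038 0 -0.06" --pt "0.0854 0.008 -0.038 0 -0.06" --pt "0.0854 0.008 -0.038 0 -0.06" --pt "0.0854 0.008 -0.038 0 -0.06"

```text
clock: 2.57
position: [0.4481, -0.003, 0.3996]
ee_rot: [0.391, 0.59, -0.39, 0.59]
ft_force: [1.0, 0.9, -0.4]
grip_width: 0.997
```

>>> step_arm --pt "0.0854 -0.004 -0.038 0 -0.05" --pt "0.0854 -0.004 -0.038 0 -0.05" --pt "0.0854 -0.004 -0.038 0 -0.05" --pt "0.0854 -0.004 -0.038 0 -0.05" --pt "0.0854 -0.004 -0.038 0 -0.05" --pt "0.0854 0.022 -0.016 -0.018 -0.06" --pt "0.0854 0.022 -0.016 -0.018 -0.06" --pt "0.0854 0.022 -0.016 -0.018 -0.06" --pt "0.0854 0.022 -0.016 -0.018 -0.06" --pt "0.0854 0.022 -0.016 -0.018 -0.06" --pt "0.0854 0.022 -0.016 -0.018 -0.06" --pt "0.0854 0.022 -0.016 -0.018 -0.04"

```text
clock: 3.57
position: [0.5834, -0.3036, 0.2716]
ee_rot: [-0.558, -0.435, 0.558, -0.434]
ft_force: [0.2, 1.9, 1.3]
grip_width: 0.993
```

Run:
```python
from h import *
from scipy.spatial.transform import Rotation as R
s=monitor.get_obs(); M=R.from_quat(s['ee_rot']).as_matrix(); print(s['position'],np.degrees(np.arctan2(M[1,1],M[0,1])),np.round(s['joint_pos'],2))
c=camera('wrist'); save(c,'w1'); print(np.round(c['cam_to_world'],3))
for q in ['lock_center','dial_grip','shackle_grip','strongbox']:
    for r in regions_of(c,q)[:1]:
        P=cloud(c,r['region']); print(q,round(r['p'],2),np.round(r['centre']),r['region'].sum(),np.round(np.median(P,0),3),P.max(0).round(3),P.min(0).round(3))
        if q=='dial_grip':
            T=P[P[:,2]>.117]; print('bar',len(T),cv2.minAreaRect((T[:,:2]*1e3).astype(np.float32)))
        if q=='lock_center':
            T=P[abs(P[:,2]-.1)<.004]; print('body',len(T),cv2.minAreaRect((T[:,:2]*1e3).astype(np.float32)))
```

```text
[ 0.58338218 -0.30356046  0.27163203] -14.180531212142673 [-0.23  0.53  0.98  1.34 -0.44  1.49  0.46]
[[ 0.969  0.236  0.066  0.601]
 [-0.245  0.934  0.258 -0.24 ]
 [-0.001 -0.266  0.964  0.414]
 [ 0.     0.     0.     1.   ]]
lock_center 0.86 [176. 311.] 3360 [ 0.58  -0.295  0.1  ] [ 0.625 -0.258  0.124] [ 0.494 -0.34   0.058]
body 1444 ((585.6035766601562, -303.70404052734375), (53.853031158447266, 67.83668518066406), 66.26475524902344)
dial_grip 0.48 [153. 289.] 10079 [ 0.562 -0.282  0.06 ] [ 0.679 -0.202  0.101] [ 0.464 -0.405 -0.001]
bar 0 ((0.0, 0.0), (0.0, 0.0), 0.0)
shackle_grip 0.74 [156. 268.] 547 [ 0.526 -0.274  0.089] [ 0.561 -0.258  0.096] [ 0.504 -0.304  0.085]
strongbox 0.83 [150. 292.] 10006 [ 0.562 -0.282  0.06 ] [ 0.681 -0.202  0.101] [ 0.454 -0.405 -0.002]
```

View pics/w1.png

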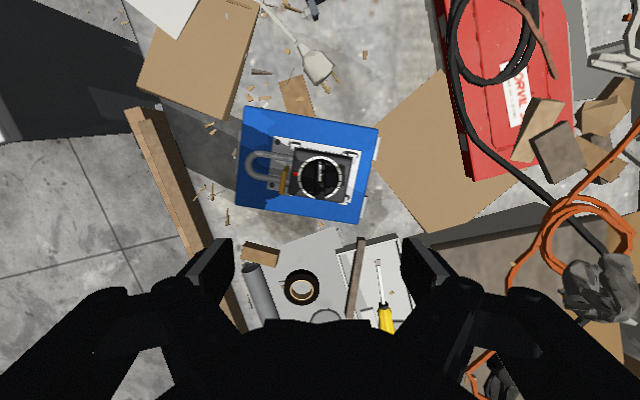

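>>> step_arm --pt "0.04 0.002 0 -0.02 0" --pt "0.04 0 0 -0.03 0" --pt "0.04 0 0 -0.03 0" --pt "0.04 0 0 -0.03 0" --pt "0.04 0 0 -0.02 0" --pt "0.04 0 0 -0.015 0" --pt "0.04 0 0 -0.015 0" --pt "0.04 0 0 0 0" --pt "0.04 0 0 0 0"

```text
clock: 4.57
position: [0.5844, -0.3025, 0.1144]
ee_rot: [0.558, 0.435, -0.557, 0.436]
ft_force: [0.5, 0.3, 1.4]
grip_width: 0.474
```

Run:
```python
from h import *
c=camera('wrist'); cv2.imwrite('pics/w2.png',c['color'][50:350,150:500,::-1].repeat(2,0).repeat(2,1))
print(monitor.get_obs()['position'])
```

```text
[ 0.58470166 -0.30294486  0.11498637]
```

View pics/w2.png

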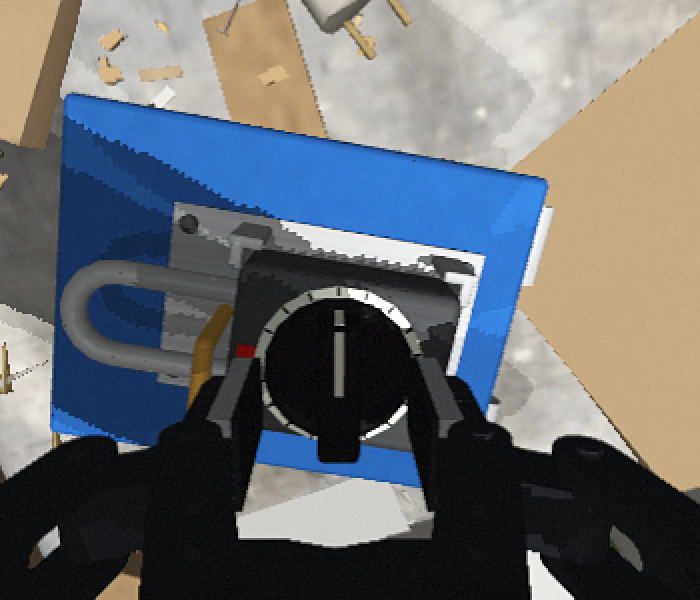

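>>> step_arm --force 40 --pt "0.03 0 0 -0.004 0" --pt "0 0 0 0 0" --pt "0 0 0 0 0" --pt "0 0 0 0 0" --pt "0 0 0 0 0" --pt "0 0 0 0 0" --pt "0 0 0 0 0"

```text
clock: 5.2
position: [0.5846, -0.3031, 0.1098]
ee_rot: [0.558, 0.435, -0.557, 0.436]
ft_force: [2.1, 0.7, 3.6]
grip_width: 0.128
```

>>> step_arm --pt "0 0 0 0 0.1" --pt "0 0 0 0 0.1" --pt "0 0 0 0 0.1" --pt "0 0 0 0 0.1" --pt "0 0 0 0 0.1" --pt "0 0 0 0 0.1" --pt "0 0 0 0 0.1" --pt "0 0 0 0 0.1" --pt "0 0 0 0 0.1" --pt "0 0 0 0 0.1" --pt "0 0 0 0 0.1" --pt "0 0 0 0 0.1"

```text
clock: 6.2
position: [0.5848, -0.3031, 0.1099]
ee_rot: [0.213, 0.674, -0.213, 0.675]
ft_force: [2.2, 0.1, 3.1]
grip_width: 0.125
```

>>> step_arm --pt "0 0 0 0 0.1" --pt "0 0 0 0 0.1" --pt "0 0 0 0 0" --pt "0 0 0 0 0" --pt "0 0 0 0 0"

```text
clock: 6.62
position: [0.5847, -0.3031, 0.1098]
ee_rot: [0.147, 0.691, -0.147, 0.692]
ft_force: [4.4, -1.2, 5.6]
grip_width: 0.127
```

Run:
```python
from h import *
from scipy.spatial.transform import Rotation as R
s=monitor.get_obs(); M=R.from_quat(s['ee_rot']).as_matrix(); print(s['position'],np.degrees(np.arctan2(M[1,1],M[0,1])),np.round(s['joint_pos'],2),s['grip_width'],s['ft_force'],s['torque'])
c=camera('wrist'); cv2.imwrite('pics/w3.png',c['color'][50:350,150:500,::-1].repeat(2,0).repeat(2,1))
```

```text
[ 0.58468579 -0.30313519  0.10983236] 65.99344474880975 [-0.02  0.55  0.6   1.53 -0.33  1.16  1.79] 0.12725508653822393 [ 4.36395441 -1.18306273  5.5951017 ] [-0.10643726 -0.71677102  0.06380301]
```

View pics/w3.png

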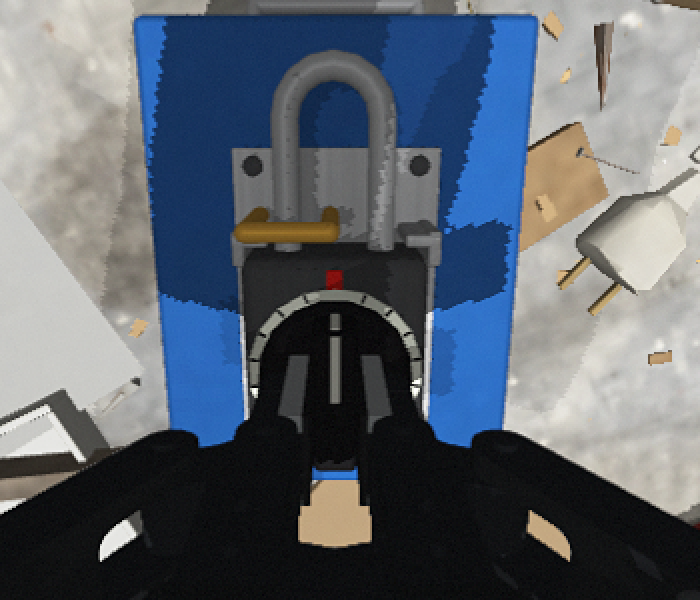

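>>> step_arm --pt "0.05 0 0 0 0" --pt "0.05 0 0 0 0" --pt "0.05 0 0 0 0" --pt "0.05 0 0 0.015 0" --pt "0.05 0 0 0.02 0" --pt "0.055 -0.029 0.0125 0 0" --pt "0.055 -0.029 0.0125 0 0" --pt "0.055 0 0 -0.01 0" --pt "0.055 0 0 -0.01 0" --pt "0.055 0 0 0 0" --pt "0.055 0 0 0 0"

```text
clock: 7.58
position: [0.5264, -0.2778, 0.1235]
ee_rot: [0.146, 0.692, -0.146, 0.691]
ft_force: [1.1, 0.2, 0.4]
grip_width: 0.641
```

Run:
```python
from h import *
s=monitor.get_obs(); print(s['position'],s['grip_width'],s['ft_force'])
c=camera('top'); cv2.imwrite('pics/t4.png',cv2.resize(c['color'][150:250,260:380,::-1],None,fx=4,fy=4,interpolation=cv2.INTER_CUBIC))
c=camera('wrist'); save(c,'w4')
im=np.hstack([cv2.imread('pics/t4.png'),cv2.resize(cv2.imread('pics/w4.png')[0:400,170:470],(300,400))]);cv2.imwrite('pics/c4.png',im)
```

```text
[ 0.52638136 -0.27776344  0.12350485] 0.640884382456096 [1.09306934 0.19951412 0.43774582]
```

View pics/c4.png

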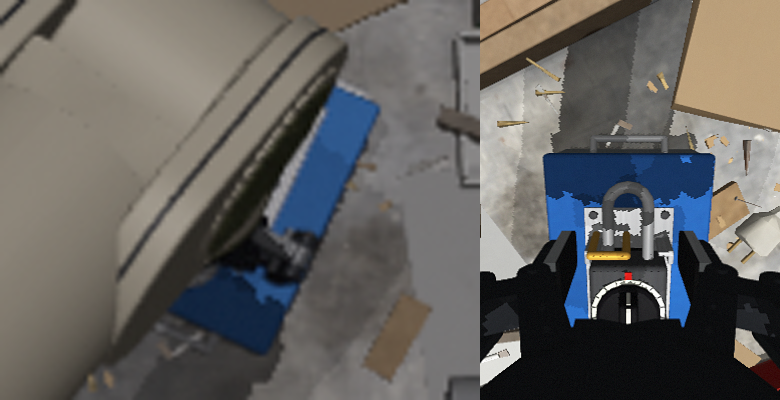

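>>> step_arm --pt "0.055 0 0 -0.02 0" --pt "0.055 0 0 -0.016 0" --pt "0.055 0 0 -0.01 0" --pt "0.055 0 0 0 0" --pt "0.02 0 0 0 0" --pt "0.02 0 0 0 0" --pt "0.02 0 0 0 0" --pt "0.02 0 0 0 0" --pt "0.02 0 0 0 0" --pt "0.02 0 0 0 0"

```text
clock: 8.52
position: [0.5266, -0.2782, 0.0791]
ee_rot: [0.146, 0.691, -0.146, 0.692]
ft_force: [0.1, -0.4, 2.8]
grip_width: 0.4
```

>>> step_arm --pt "0.02 -0.002 0.001 0 0" --pt "0.02 -0.003 0.001 0 0" --pt "0.02 -0.003 0.0014 0 0" --pt "0.02 -0.003 0.0014 0 0" --pt "0.02 -0.003 0.0014 0 0" --pt "0.02 -0.003 0.0014 0 0" --pt "0.02 -0.003 0.001 0 0" --pt "0.02 0 0 0 0" --pt "0.02 0 0 0 0" --pt "0.02 0 0 0 0"

```text
clock: 9.35
position: [0.508, -0.2699, 0.0791]
ee_rot: [0.146, 0.69, -0.146, 0.693]
ft_force: [8.6, -4.3, -0.4]
grip_width: 0.399
```

>>> step_arm --pt "0.06 0 0 0 0" --pt "0.06 0 0 0 0" --pt "0.06 0 0 0 0" --pt "0.06 0 0 0.02 0" --pt "0.07 0 0 0.025 0" --pt "0.0854 0 0 0.02 0" --pt "0.0854 0.026 -0.011 0 0" --pt "0.0854 0.026 -0.011 0 0" --pt "0.0854 0.025 -0.0115 0 0" --pt "0.0854 0 0 0 0" --pt "0.0854 0 0 0 0"

```text
clock: 10.27
position: [0.583, -0.3028, 0.142]
ee_rot: [0.146, 0.693, -0.146, 0.691]
ft_force: [0.3, -0.7, -0.4]
grip_width: 0.998
```

Run:
```python
from h import *
from scipy.spatial.transform import Rotation as R
s=monitor.get_obs(); M=R.from_quat(s['ee_rot']).as_matrix(); print(s['position'],np.degrees(np.arctan2(M[1,1],M[0,1])),s['grip_width'],s['ft_force'])
c=camera('wrist'); save(c,'w5')
r=regions_of(c,'shackle_grip')
if r: P=cloud(c,r[0]['region']);P=P[abs(P[:,2]-.088)<.01]; print(r[0]['p'],((P[:,:2]-[.5856,-.3037])@[-.916,.402]).max())
```

```text
[ 0.58296327 -0.3028484   0.14199049] 66.18469765518356 0.9977734860392421 [ 0.29055598 -0.71593314 -0.37168078]
0.93 0.10990627328778556
```

View pics/w5.png

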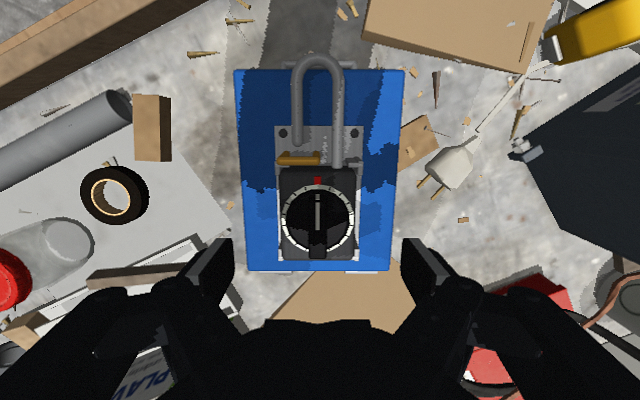

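>>> step_arm --force 80 --pt "0.0854 0.001 0 -0.02 0" --pt "0.0854 0 0 -0.02 0" --pt "0.0854 0 0 -0.018 0" --pt "0.0854 0 0 -0.015 0" --pt "0.0854 0 0 0 0" --pt "0.03 0 0 0 0" --pt "0.03 0 0 0 0" --pt "0.03 0 0 0 0" --pt "0.03 0 0 0 0" --pt "0.03 0 0 0 0" --pt "0.03 0 0 0 0"

```text
clock: 11.28
position: [0.5849, -0.3034, 0.0723]
ee_rot: [0.146, 0.691, -0.146, 0.693]
ft_force: [-1.0, 1.2, 8.1]
grip_width: 0.613
```

>>> step_arm --pt "0.03 0 0 0.004 0" --pt "0.03 0 0 0.006 0" --pt "0.03 0 0 0.008 0" --pt "0.03 0 0 0.01 0" --pt "0.03 0 0 0.012 0" --pt "0.03 0 0 0.015 0" --pt "0.03 0 0 0.018 0" --pt "0.03 0 0 0.02 0" --pt "0.03 0 0 0.02 0" --pt "0.03 0 0 0.015 0" --pt "0.03 0 0 0.008 0" --pt "0.03 0 0 0 0"

```text
clock: 12.28
position: [0.5846, -0.3034, 0.2089]
ee_rot: [0.146, 0.691, -0.146, 0.693]
ft_force: [0.8, 0.0, -4.5]
grip_width: 0.616
```

>>> step_arm --pt "0.03 0 0 0 0" --pt "0.03 0 0 0 0" --pt "0.03 0 0 0 0"

```text
clock: 12.53
position: [0.5836, -0.3024, 0.2051]
ee_rot: [0.146, 0.693, -0.146, 0.691]
ft_force: [-0.3, -0.3, -3.8]
grip_width: 0.617
```

Run:
```python
from h import *
s=monitor.get_obs(); print(s['position'],s['grip_width'],s['ft_force'],s['torque'],abs(s['joint_velocities']).max())
c=camera('wrist'); save(c,'w6')
r=regions_of(c,'lock_center')
P=cloud(c,r[0]['region']); print(r[0]['p'],np.median(P,0),P.max(0),P.min(0))
r=regions_of(c,'shackle_grip')
if r: P=cloud(c,r[0]['region']); P=P[P[:,2]>.17]; print(r[0]['p'],np.median(P,0),((P[:,:2]-s['position'][:2])@[-.916,.402]).max())
d=camera('scene'); save(d,'s6')
a=cv2.resize(cv2.imread('pics/s6.png')[120:300,200:440],(480,360)); b=cv2.imread('pics/w6.png')[:360,160:480]
cv2.imwrite('pics/c6.png',np.hstack([a,b]))
```

```text
[ 0.58364363 -0.30244999  0.20508863] 0.6174932865309457 [-0.33491099 -0.26648998 -3.81373037] [-0.06533837 -0.04184659  0.00430926] 0.005137893054986935
0.78 [ 0.56308671 -0.29120137  0.23239202] [ 0.78974611 -0.19989501  0.28022818] [ 0.41037816 -0.45093108 -0.0020567 ]
0.75 [ 0.50894503 -0.26894597  0.22215852] 0.10855932113578834
```

View pics/c6.png

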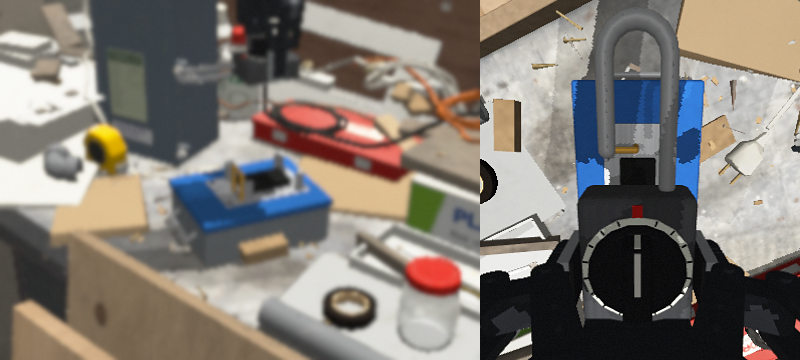

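```bash
python3 -c "
from workcell import ticket; print(ticket.hand_in())"
```

```text
the job is handed in; nothing more can be done
None
```

The job is handed in at about 12.8 s. The gripper is holding the padlock still above the strongbox, level, dial up and shackle open. `hand_in()` reports no verdict.

- **Dial:** I turned it +80° (four clicks). The wrist picture showed the white line at the red mark, and it stayed there after I let go.
- **Shackle:** I pulled it to its stop. The bow measured 110 mm from the lock's centre, against 90 mm when shut. The dial end stayed in the cradle throughout.
- **Lift:** I gripped the body by its sides with 80 N and raised it about 13 cm.
- **Last checks:**
  - Lock centre is at about 0.22 m, estimated from the shackle bar height; 0.16 m is needed.
  - The tool reads about 3.8 N downward, matching the lock's 0.4 kg, and the joints are almost still.
  - The shackle is still out about 19–20 mm.
  - The four loose things look undisturbed.

One check disagreed. In the last wrist picture the network's region for the lock body took in some background, so I relied on the shackle reading, the wrist force and the picture instead. I judged level by eye and by the tool staying upright.

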